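Clear the lane and hold the telescopic display rod at its second stop

ROBOT

A 7-joint arm with a two-finger parallel gripper is mounted at the origin on the work surface. World frame = base frame: x ahead of the robot, y to its left, z up, the work surface at z = 0. Lengths are in m, angles in rad, forces in N, time in s.
With the tool pointing down it reaches from about 0.425 to 0.925 m from the base axis. Payload 6.8 kg.
Tool frame: the origin (TCP) lies at the very end of the fingers, on their centre line; the grasp point (between the pads) lies 19 mm behind it; z points along the fingers, y is the direction in which the jaws open and shut (so a half turn about z gives the same grasp; the last joint's range is limited). The gripper opens to 85 mm and grips with 20 to 120 N. Pads are 22 mm wide; open, the fingers measure 114 mm over their backs; the gripper's body (76 mm by 85 mm) begins 54 mm behind the grasp point. The pads swing forward as they close: fully open they stand 13 mm farther back than shut.
Start: joints at [-1.422, 0.477, 0.022, 1.555, -0.011, 1.109, -0.083], TCP at [0.171, 0.653, 0.231] pointing down, gripper open.
Joint ranges: [-2.96, 2.96], [-0.34, 2.1], [-1.41, 1.46], [0.24, 2.44], [-1.37, 4.51], [0.17, 1.92], [-2.96, 2.96]. Speed limits (rad/s): [2.39, 2.39, 3.14, 3.14, 3.14, 3.14, 3.14].

INTERFACE

Orientations are given as a rotation vector (axis times angle).
In Python, from bench import monitor, viewer, job gives the robot as it stands. The module is installed in compiled form; this text tells all that it offers.
- The arm moves only by the tool drive_tool, never from a script. Its argument "commands" is a list of rows, each an object with "linear": the shift along the tool's x, y, z in m, a list of three; "dr": the turn, a rotation vector about the tool's x, y, z in degrees, a list of three; "jaw": the closure, from 0 (fully open) to 1 (shut). A call has 1 to 8 rows; each row shifts and turns the pose as measured when the row begins, along the tool's axes as they then stand; what a row does not reach is not made up. A row lasts 1/8 s, in which the tool goes at most 62.5 mm and 10.7 degrees, less where a joint would pass 70% of its speed; a pose out of reach is approached as far as the arm can. A call is refused whole if a number of a shift passes 0.0625 or a number of a turn 10.7, either way. A call with a gripper value outside its range is refused whole. The fingers move at their own pace and stop on an object; "force" is the grip in N (left out, the last holds). Time passes only in rows, so rows that do not move let the fingers close. It gives the time, the measured TCP pose, the force and the opening at its end, in the units of the state.
- monitor.get_obs(): the state, without advancing time (a new reading comes with each control period).
- viewer.grab_frame(name): name is "scene" or "top" or "wrist"; returns the picture (400x640x3 uint8, red, green, blue); there is no depth.
- viewer.calibration(name): a dict with "K" (3x3 intrinsics, pixels), "R" (3x3) and "t" (3): a world point X has camera coordinates R X + t. Camera axes: x right, y down, z forward; pixel columns grow to the right and rows downward; lengths in m; the calibration is good to about 2 mm. A picture is of the moment at which its call begins: read the wrist's pose just before it. calibration takes no time and is no camera call; for the wrist camera it gives the pose at the moment of the call.
- job.hand_in(): hands the job in, once; it reports no verdict.
The state is a dict: "clock": time; "joints": joint angles; "qvel": joint speeds; "tau": joint torques, N m; "tcp_pos": TCP position; "orientation": TCP orientation; "contact_force": force on the tool from outside, world axes, zero at the start; "moment": the same for the moment, N m; "grip_width": finger opening in m.
Only numpy, scipy, OpenCV 4.12 (cv2) and the standard library are available. Lean on these libraries where they do the work, as an engineer would, in place of code of your own. Each camera call takes 0.05 s, during which the arm holds its last target.

TASK

The stallholder wants to hang ornaments on the telescopic display rod: first lift the brown clay turtle out of the rod's way and stand it upright, wholly on the round cork mat. Then squeeze the red button in the rod's yellow handle and draw the rod straight out, past the first stop, to its second stop (the end of its travel), and finish still gripping the handle there, because a spring pulls the rod back. Never let the rod touch the turtle, and leave the other goods where they are.

Things in the scene. Friction and masses are not known exactly. Their poses are not given: they have to be found in the camera images.
- bracket: wooden bracket fixed to the table (base 200 x 100 x 14 mm, two posts with brass caps to 104 mm) that carries a level aluminium tube of 26 mm diameter, axis 85 mm above the table. Origin on the table under the middle of the base; its x axis points along the tube in the direction in which the rod pulls out, z is up. Its place and yaw vary. The tube's black mouth ends 110 mm along +x.
- rod_grip (a point): centre of the yellow handle block on the rod's end: 50 mm long (along x of the bracket), 28 mm wide (y), 36 mm high (67 to 103 mm above the table), free on both sides and above. Axes parallel to the bracket's. With the rod home it lies 138 mm along +x from the bracket's origin, on the tube's axis, and moves along +x as the rod is drawn.
- rod_foot (a point): bottom of the thin leg (10 mm thick, rubber foot of 20 mm diameter) that hangs from the rod's end, 34 mm ahead of the handle's centre along +x, down to 3 mm above the table: as the rod is drawn out the leg sweeps along the tube's line and would hit anything standing there.
- rod (a joint): how far the rod is drawn out, m: 0 home and locked by its catch, 0.07 first stop (the catch drops in there if the button is released), 0.14 second stop, the hard end of travel, with no catch. A spring pulls back with 3 N at home to 5 N at the end; drag 1 N plus 20 N per m/s. It moves only while the button is pressed (locked at 0 and 0.07 otherwise).
- rod_button (a joint): how far the round red button (18 mm diameter) is pressed, m: 0 out (5 mm proud), 0.005 flush. It sits in the middle of the handle block's side face towards the bracket's +y, at the height of point rod_grip, and is pushed towards -y, so fingers closing across the block at its centre squeeze it in. It frees the catch from about 0.0035 on. It takes 2 N to start and 7 N to be fully in, and springs out when let go.
- turtle: brown clay turtle, 150 g give or take: round shell of 56 mm diameter with upright sides from 10 to 24 mm above its feet, domed to 39 mm, head out to 45 mm along its +x, tail to 34 mm along -x, four feet (14 mm thick) at x, y = +-21, +-20 mm. Origin under the shell's centre, at foot level; z up. Best gripped across its y axis, between the feet. It stands in the rod's lane, 245 to 285 mm along the bracket's +x.
- mat: round cork mat with a blue ring, 140 mm diameter, 4 mm thick, fixed to the table. Origin at the centre of its underside.
- frog: cream clay frog whistle, 60 x 65 mm, 53 mm high, loose, a bystander; origin at its underside
- tile_stand: wooden slotted stand with four painted tiles, 70 x 220 mm, 108 mm high, loose, a bystander; origin at its underside
- tin_box: tin box with red lid and hook catch, 94 x 134 mm, 69 mm high, loose, a bystander; origin at its underside
- spinning_top: green spinning top on a small wooden foot, 52 mm diameter, 59 mm high, loose, a bystander; origin at its underside
- toy_truck: blue and yellow toy truck, 85 x 54 mm, 51 mm high, loose, a bystander; origin at its underside
Not all that is in view belongs to the job. What is shaped like the turtle but pink is not meant. There is more than one size of the mat; the job needs the smaller.

How it is judged:
On the way, in this order (a step that is already met when the one before it is completed fails the run):
1. the turtle stands released on the mat, with the rod still home (horizontal distance between turtle and mat below 0.036 m and height (world z) of turtle below 0.008 m and angle between turtle's own z axis and vertical below 0.15 rad and linear speed of turtle below 0.03 m/s and contact force between the fingers and turtle below 0.1 N and value of joint rod below 0.008 m), for 0.2 s.
2. the fingers squeeze the button home and the rod passes the first stop (value of joint rod above 0.08 m and value of joint rod_button above 0.003 m).
3. the rod is gripped at its second stop (value of joint rod above 0.134 m and contact force between the fingers and rod above 3 N), for 0.2 s.
At the end, for the whole second after the job is handed in: The program finishes holding: the rod drawn out to within 6 mm of its second stop (joint above 0.134 m) and still, the fingers on the handle with more than 3 N, while the turtle stands upright (within 0.15 rad), released, its centre within 36 mm of the mat's centre (all of step 3 and velocity of joint rod below 0.02 m/s and horizontal distance between turtle and mat below 0.036 m and height (world z) of turtle below 0.008 m and angle between turtle's own z axis and vertical below 0.15 rad and linear speed of turtle below 0.03 m/s and contact force between the fingers and turtle below 0.1 N); the arm keeps its last pose, push and grip.
It fails at once if the rod touches the turtle (contact force between rod and turtle above 0.3 N).
It fails at once if a bystander is moved more than 20 mm (distance of any of frog, tile_stand, tin_box, spinning_top, toy_truck from where it was at the start of the episode above 0.02 m).
It also fails if it takes over 51 s, if anything falls off the work surface, if the arm or the gripper's body presses on something with over 40 N, if the wrist force passes 120 N, or if a joint passes its speed limit or range.

## Working session

There is one attempt and no reset: what is moved stays moved. The work goes in short steps, Python scripts to look and compute and a tool call to move; the robot and the scene stay as the last step left them, time stands still between calls to the robot, and variables do not carry over. Pictures are saved under pics/ and viewed, and the job is handed in when it is done.

Besides the shell and the picture viewer there is one more tool, called after "Emit:" by a JSON object that holds its "op" and its "data", one argument or row to a line. drive_tool: Moves the arm, as the interface text tells. Its arguments: {"type":"object","properties":{"commands":{"type":"array"},"force":{"type":"number"}},"required":["commands"]}

```bash
mkdir -p pics
cat > h.py <<'E'
import numpy as np, cv2
from bench import monitor, viewer, job
def grab(n,fn):
    c=viewer.calibration(n); im=viewer.grab_frame(n); cv2.imwrite('pics/'+fn,im[:,:,::-1]); return im,c
def ray(c,u,v,z):
    K,R,t=map(np.array,(c['K'],c['R'],c['t'])); o=-R.T@t
    d=R.T@np.linalg.solve(K,[u,v,1.]); return o+d*(z-o[2])/d[2]
E
python3 - <<'E'
from h import *
s=monitor.get_obs(); print(s)
for n in('scene','top','wrist'): 
    im,c=grab(n,n+'0.png'); print(n,c)
E
```

```text
{'clock': 0.0, 'joints': array([-1.42211475,  0.47781021,  0.02233449,  1.55644652, -0.01153726,
        1.10927618, -0.08311353]), 'qvel': array([-0.00220829, -0.00118855, -0.00099063,  0.00109623,  0.00030364,
        0.00183288, -0.00145871]), 'tau': array([-4.51915248e-04, -5.96455657e+01,  1.60789534e+00, -2.81191313e+01,
        1.24386919e-02,  9.64267325e-03, -3.52686435e-06]), 'tcp_pos': array([0.17128074, 0.65230331, 0.2303209 ]), 'orientation': array([-4.02233082e-01, -3.11560067e+00,  2.83968864e-03]), 'contact_force': array([ 0.73660014,  0.35463433, -0.25190022]), 'moment': array([-0.00067904, -0.03037722,  0.00073931]), 'grip_width': 0.08522743909739003}
scene {'K': array([[458.13847985,   0.        , 328.201183  ],
       [  0.        , 458.13847985, 193.95092078],
       [  0.        ,   0.        ,   1.        ]]), 'R': array([[ 0.68821823,  0.72531174,  0.01668939],
       [ 0.55048631, -0.5070733 , -0.66320547],
       [-0.47256797,  0.46561738, -0.74825127]]), 't': array([-0.33485927, -0.27284783,  1.50620575])}
top {'K': array([[481.1316543 ,   0.        , 317.90746009],
       [  0.        , 481.1316543 , 207.01888424],
       [  0.        ,   0.        ,   1.        ]]), 'R': array([[ 0.10171173, -0.99481233,  0.00177648],
       [-0.9721908 , -0.09977721, -0.21187155],
       [ 0.21094968,  0.01982274, -0.97729591]]), 't': array([-0.10663134,  0.56836527,  1.17519512])}
wrist {'K': array([[276.28932433,   0.        , 316.7999232 ],
       [  0.        , 276.28932433, 198.15119824],
       [  0.        ,   0.        ,   1.        ]]), 'R': array([[ 0.25451791,  0.96706467, -0.00255934],
       [ 0.93305418, -0.24486939,  0.26353155],
       [ 0.25422535, -0.0694615 , -0.96464738]]), 't': array([-0.67423761, -0.03530998,  0.37788362])}
```

View pics/scene0.png

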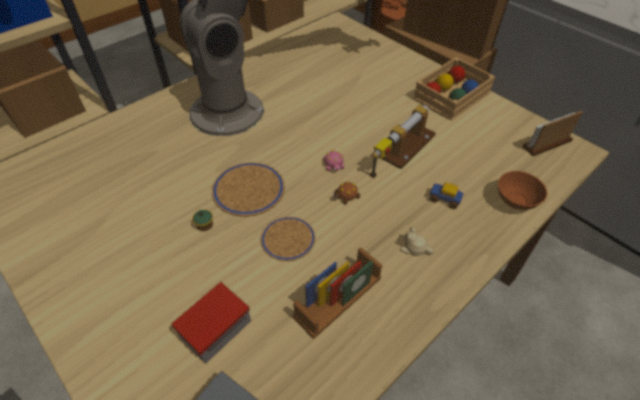

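View pics/top0.png

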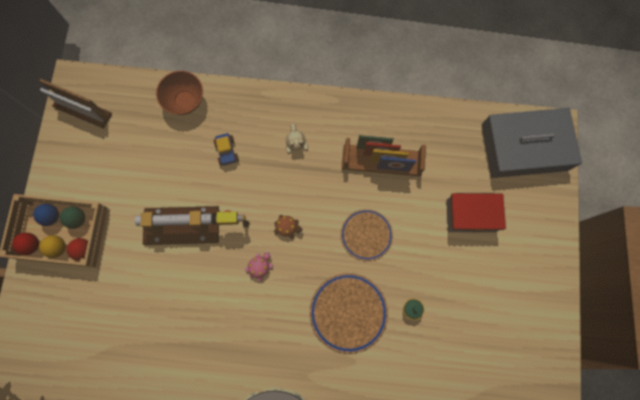

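View pics/wrist0.png

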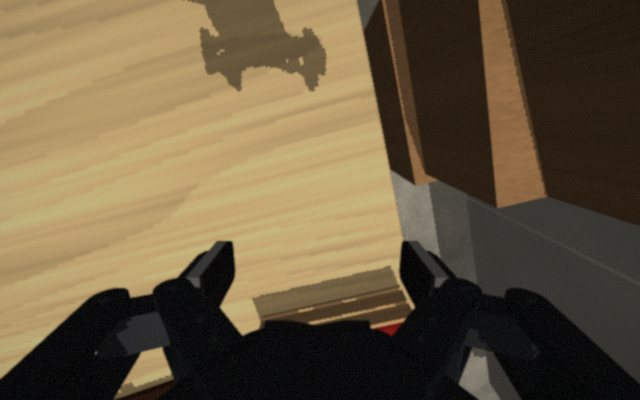

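The top view shows the brown turtle near (287,226), the small mat near (367,235), the yellow handle near (228,217), and the pink decoy near (259,265). I'll zoom in and measure these.

Run:
```python
from h import *
T=cv2.imread('pics/top0.png'); S=cv2.imread('pics/scene0.png')
a=cv2.resize(T[185:285,125:325],None,fx=4,fy=4,interpolation=cv2.INTER_CUBIC)
cv2.imwrite('pics/ztop.png',a)
a=cv2.resize(S[90:215,300:460],None,fx=4.6,fy=4.6,interpolation=cv2.INTER_CUBIC)
cv2.imwrite('pics/zsc.png',a)
ct,cs=viewer.calibration('top'),viewer.calibration('scene')
# mat: blue ring
for n,I,c,box in(('top',T,ct,(335,395,205,265)),('scene',S,cs,(255,322,210,262))):
    h=cv2.cvtColor(I,cv2.COLOR_BGR2HSV); m=cv2.inRange(h,(105,60,30),(150,255,255))
    mm=np.zeros_like(m); x0,x1,y0,y1=box; mm[y0:y1,x0:x1]=m[y0:y1,x0:x1]
    p=cv2.findNonZero(mm); e=cv2.fitEllipse(cv2.convexHull(p)); print(n,len(p),e, ray(c,*e[0],0.004))
    w=np.array([ray(c,*q[0],0.004)[:2] for q in p.astype(float)]); print(cv2.minEnclosingCircle(w.astype(np.float32)))
# yellow handle
for n,I,c,box in(('top',T,ct,(205,250,200,235)),('scene',S,cs,(365,400,130,165))):
    h=cv2.cvtColor(I,cv2.COLOR_BGR2HSV); m=cv2.inRange(h,(20,130,60),(35,255,255))
    mm=np.zeros_like(m); x0,x1,y0,y1=box; mm[y0:y1,x0:x1]=m[y0:y1,x0:x1]
    p=cv2.findNonZero(mm); r=cv2.minAreaRect(p); print(n,len(p),r,ray(c,*r[0],0.103 if n=='top' else .085))
    if n=='top':
        w=np.array([ray(c,*q[0],0.103)[:2] for q in p.astype(float)],np.float32); print(cv2.minAreaRect(w))
# turtle
for n,I,c,box in(('top',T,ct,(270,305,208,245)),('scene',S,cs,(330,365,175,210))):
    h=cv2.cvtColor(I,cv2.COLOR_BGR2HSV); m=cv2.inRange(h,(3,110,20),(14,255,255))
    mm=np.zeros_like(m); x0,x1,y0,y1=box; mm[y0:y1,x0:x1]=m[y0:y1,x0:x1]
    p=cv2.findNonZero(mm); mo=cv2.moments(mm,True); print(n,len(p),mo['m10']/mo['m00'],mo['m01']/mo['m00'],ray(c,mo['m10']/mo['m00'],mo['m01']/mo['m00'],.02))
```

```text
Traceback (most recent call last):
cv2.error: OpenCV(4.12.0) /io/opencv/modules/imgproc/src/convhull.cpp:143: error: (-215:Assertion failed) total >= 0 && (depth == CV_32F || depth == CV_32S) in function 'convexHull'
```

```bash
sleep 0
```

```text
(no output)
```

View pics/ztop.png

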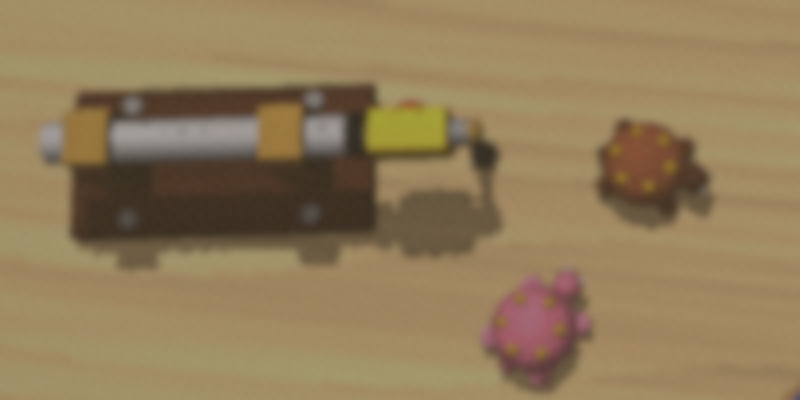

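View pics/zsc.png

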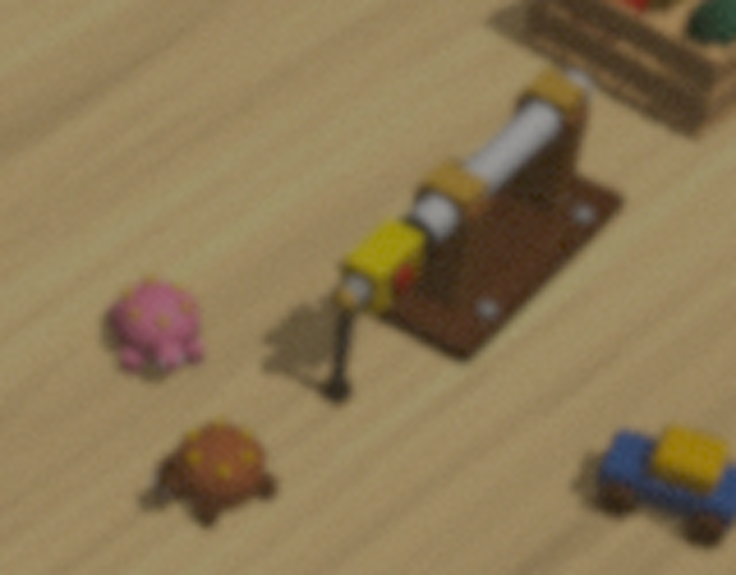

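```bash
cat > m.py <<'E'
from h import *
T=cv2.imread('pics/top0.png'); S=cv2.imread('pics/scene0.png')
ct,cs=viewer.calibration('top'),viewer.calibration('scene')
def pts(I,lo,hi,box):
    h=cv2.cvtColor(I,cv2.COLOR_BGR2HSV); m=cv2.inRange(h,lo,hi); mm=np.zeros_like(m); x0,x1,y0,y1=box; mm[y0:y1,x0:x1]=m[y0:y1,x0:x1]
    return cv2.findNonZero(mm),h
for n,I,c,box in(('top',T,ct,(335,398,205,265)),('scene',S,cs,(255,322,212,264))):
    p,h=pts(I,(110,30,30),(175,255,255),box)
    if p is None: print(n,'none', h[235,335:350] if n=='top' else h[238,258:270]); continue
    w=np.array([ray(c,*q[0],0.004)[:2] for q in p.astype(float)],np.float32); print(n,len(p),cv2.minEnclosingCircle(w),cv2.fitEllipse(w))
p,h=pts(T,(24,120,60),(36,255,255),(205,250,200,235))
w=np.array([ray(ct,*q[0],0.103)[:2] for q in p.astype(float)],np.float32); print('handle',len(p),cv2.minAreaRect(w),w.mean(0))
for n,I,c,box in(('top',T,ct,(270,305,208,245)),('scene',S,cs,(330,365,175,212))):
    p,h=pts(I,(0,110,20),(15,255,255),box)
    print('turtle',n,len(p),p[:,0].mean(0),cv2.boundingRect(p),ray(c,*p[:,0].mean(0),.02))
    
# bracket axis: points from zoomed view
Z=lambda x,y:(125+x/4-.375,185+y/4-.375)
a=ray(ct,*Z(50,140),.098); b=ray(ct,*Z(347,133),.098); print(a,b,np.degrees(np.arctan2(*(b-a)[1::-1])))
a=ray(ct,*Z(645,160),.03);b=ray(ct,*Z(697,178),.02);print('turtle',a,b,np.degrees(np.arctan2(*(b-a)[1::-1])))
print('foot',ray(ct,*Z(484,160),.005))
corners=[ray(ct,*Z(*q),.014)[:2] for q in((78,95),(375,87),(375,230),(72,240))];print(corners,np.mean(corners,0))
E
python3 m.py
```

```text
top 49 ((0.5270982384681702, -0.18174371123313904), 0.06521307677030563) ((0.5276134014129639, -0.18217578530311584), (0.12522511184215546, 0.12743918597698212), 157.02749633789062)
scene 54 ((0.5319474339485168, -0.1848466992378235), 0.0648442879319191) ((0.5312257409095764, -0.1844976246356964), (0.12561026215553284, 0.12687979638576508), 103.32413482666016)
handle 228 ((0.5195924639701843, 0.17420314252376556), (0.027951225638389587, 0.04940138757228851), 7.902852535247803) [0.51921076 0.17380053]
turtle top 340 [286.42647059 226.27352941] (274, 216, 27, 23) [0.52504454 0.02986349 0.02      ]
turtle scene 272 [346.66911765 192.01838235] (335, 183, 24, 20) [0.53309816 0.02490357 0.02      ]
[0.49084812 0.39292482 0.098     ] [0.51396027 0.21085004 0.098     ] -82.76569754158609
turtle [0.52756286 0.03098161 0.03      ] [ 0.52082671 -0.00358206  0.02      ] -101.02819991570567
foot [0.52089217 0.13982869 0.005     ]
[array([0.53543724, 0.41328693]), array([0.56104383, 0.2172438 ]), array([0.46585645, 0.20327848]), array([0.43906215, 0.39991074])] [0.50034992 0.30842999]
```

The bracket yaw comes out near -82.5° and the handle at about (0.519, 0.174). The turtle is near (0.528, 0.030) with its head at about -101°, and the mat is near (0.529, -0.183). I'll swing the arm over.

Emit:
{"op": "drive_tool", "data": {
  "commands": [
    {"linear": [-0.06,-0.015,0],"dr": [0,0,6],"jaw": 0},
    {"linear": [-0.06,-0.015,0],"dr": [0,0,6],"jaw": 0},
    {"linear": [-0.06,-0.015,0],"dr": [0,0,6],"jaw": 0},
    {"linear": [-0.06,-0.015,0],"dr": [0,0,6],"jaw": 0},
    {"linear": [-0.06,-0.015,0],"dr": [0,0,6],"jaw": 0},
    {"linear": [-0.06,-0.015,0],"dr": [0,0,6],"jaw": 0}
  ],
  "force": 30
}}

```text
clock: 0.9
tcp_pos: [0.4332, 0.4, 0.2277]
orientation: [-1.356, -2.831, 0.004]
contact_force: [0.9, 0.2, -0.0]
grip_width: 0.0852
```

```bash
python3 -c "
from h import *
s=monitor.get_obs();print(s['joints'],s['clock'])"
```

```text
[-1.04405443  0.34571993  0.24683054  1.78115742 -0.09874921  1.02987056
 -0.08254041] 0.9
```

```bash
cat > g.py <<'E'
from h import *
from scipy.spatial.transform import Rotation as Ro
def go(x,y,z,yang):
    """shift in current tool axes + remaining turn about tool z so that tool y (mod 180) at yang deg"""
    s=monitor.get_obs(); R=Ro.from_rotvec(s['orientation']); M=R.as_matrix()
    d=np.array([x,y,z])-s['tcp_pos']; t=Ro.from_euler('z',yang,degrees=True).as_matrix()
    G=np.column_stack([t@[-1,0,0] if False else np.cross(t@[1,0,0],[0,0,-1]),t@[1,0,0],[0,0,-1]])
    best=None
    for sg in(1,-1):
        H=G.copy(); H[:,:2]*=sg
        rv=np.degrees(Ro.from_matrix(M.T@H).as_rotvec())
        if best is None or np.linalg.norm(rv)<np.linalg.norm(best): best=rv
    print('clock',s['clock'],'shift tool',np.round(M.T@d,4),'dist',round(np.linalg.norm(d),3),'dr',np.round(best,1))
    print('tool y ang',np.degrees(np.arctan2(M[1,1],M[0,1])).round(1),'z',M[:,2].round(3),'tcp',s['tcp_pos'].round(4),'w',s['grip_width'].round(4),'F',s['contact_force'].round(1),'q',s['joints'].round(2))
if __name__=='__main__':
    import sys; go(*map(float,sys.argv[1:]))
E
python3 g.py 0.53 0.04 0.2 -11; python3 -c "
from h import *
c=viewer.calibration('wrist');R=np.array(c['R']);print(-R.T@c['t'],R[2])"
```

```text
clock 0.9 shift tool [-0.3412 -0.1501  0.0278] dist 0.374 dr [-0.2  0.  49.8]
[0.39357515 0.45227434 0.36947693] [ 0.16105759 -0.20787733 -0.96480437]Traceback (most recent call last):
  File "g.py", line 16, in <module>
    import sys; go(*map(float,sys.argv[1:]))
                ~~^^^^^^^^^^^^^^^^^^^^^^^^^^
  File "g.py", line 14, in go
    print('tool y ang',np.degrees(np.arctan2(M[1,1],M[0,1])).round(1),'z',M[:,2].round(3),'tcp',s['tcp_pos'].round(4),'w',s['grip_width'].round(4),'F',s['contact_force'].round(1),'q',s['joints'].round(2))
                                                                                                                          ^^^^^^^^^^^^^^^^^^^^^
AttributeError: 'float' object has no attribute 'round'
```

Emit:
{"op": "drive_tool", "data": {
  "commands": [
    {"linear": [-0.055,-0.024,0.003],"dr": [0,0,8],"jaw": 0},
    {"linear": [-0.058,-0.016,0.003],"dr": [0,0,8],"jaw": 0},
    {"linear": [-0.0595,-0.008,0.003],"dr": [0,0,8],"jaw": 0},
    {"linear": [-0.06,0,0.003],"dr": [0,0,8],"jaw": 0},
    {"linear": [-0.059,0.009,0.003],"dr": [0,0,8],"jaw": 0},
    {"linear": [-0.058,0.017,0.003],"dr": [0,0,8],"jaw": 0}
  ]
}}

```text
clock: 1.65
tcp_pos: [0.5261, 0.0393, 0.2095]
orientation: [-2.42, -2.001, 0.002]
contact_force: [0.9, 0.8, 0.7]
grip_width: 0.0852
```

```bash
sed -i "s/s\['grip_width'\].round(4)/round(float(s['grip_width']),4)/" g.py; python3 g.py 0.53 0.04 0.2 -11; python3 -c "
from h import *
grab('wrist','w1.png');"
```

```text
clock 1.65 shift tool [0.0014 0.0037 0.0095] dist 0.01 dr [-0.1  0.   0.2]
tool y ang -10.8 z [-0.001  0.    -1.   ] tcp [0.5261 0.0393 0.2095] w 0.0852 F [0.9 0.8 0.7] q [-0.66  0.28  0.56  1.96 -0.19  0.95 -0.19]
```

View pics/w1.png

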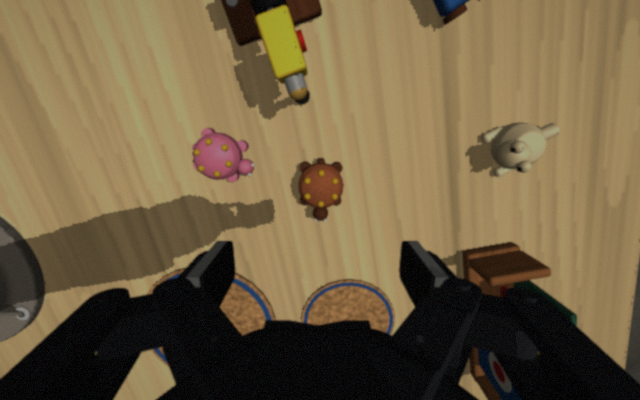

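The wrist view shows the turtle's shell near (321,186) with its head straight down at (320,212), nearly aligned with the gripper. The handle is at (284,45).

Run:
```python
from h import *
I=cv2.imread('pics/w1.png'); c=viewer.calibration('wrist')
h=cv2.cvtColor(I,cv2.COLOR_BGR2HSV)
m=cv2.inRange(h,(3,90,20),(16,255,255)); mm=np.zeros_like(m); mm[150:225,290:352]=m[150:225,290:352]
p=cv2.findNonZero(mm)[:,0].astype(float)
dp=p[(p[:,1]<206)&(p[:,1]>166)]
core=cv2.morphologyEx(mm,cv2.MORPH_OPEN,cv2.getStructuringElement(cv2.MORPH_ELLIPSE,(23,23)))
q=cv2.findNonZero(core); (cu,cv_),r=cv2.minEnclosingCircle(q); mo=cv2.moments(core,True); cx,cy=mo['m10']/mo['m00'],mo['m01']/mo['m00']
print('core',cu,cv_,r,cx,cy)
a=ray(c,cx,cy,.022)
hd=p[p[:,1]>cy+23].mean(0); b=ray(c,*hd,.018); print(a,b,np.degrees(np.arctan2(b[1]-a[1],b[0]-a[0])),np.hypot(*(b-a)[:2]))
# feet: residual components
res=cv2.subtract(mm,cv2.dilate(core,np.ones((3,3))))
n,l,st,ce=cv2.connectedComponentsWithStats(res)
for i in range(1,n):
    if st[i,4]>4:
        w=ray(c,*ce[i],.006); d=w-a; print(ce[i],st[i,4],w,np.degrees(np.arctan2(d[1],d[0])),np.hypot(d[0],d[1]))
y=cv2.inRange(h,(22,120,60),(36,255,255)); y[:,:240]=0;y[:,320:]=0;y[90:]=0
p=cv2.findNonZero(y)[:,0].astype(float); w=np.array([ray(c,*k,.103)[:2] for k in p],np.float32); print('handle',cv2.minAreaRect(w))
```

```text
core 321.0 188.0 12.728022575378418 320.8583162217659 188.18685831622176
[0.53104693 0.01672989 0.022     ] [ 0.52271464 -0.01820775  0.018     ] -103.41391870521025 0.03591749422951287
[319.90491803 184.54754098] 1220 [0.53026041 0.01783964 0.006     ] 125.32676723666249 0.0013602028417492593
handle ((0.526794970035553, 0.1592409908771515), (0.02823306992650032, 0.05321054905653), 6.4282684326171875)
```

```bash
cat > t.py <<'E'
from h import *
import sys
n=sys.argv[1]
grab('wrist','x.png'); s=monitor.get_obs(); print(s['clock'],s['tcp_pos'],np.abs(s['qvel']).max())
im,c=grab('wrist',n); I=im[:,:,::-1].copy()
h=cv2.cvtColor(I,cv2.COLOR_BGR2HSV)
m=cv2.inRange(h,(3,90,20),(16,255,255)); m[:140]=0;m[235:]=0;m[:,:280]=0;m[:,:285]=0;m[:,355:]=0
n,l,st,ce=cv2.connectedComponentsWithStats(m); i=1+st[1:,4].argmax(); m=(l==i).astype(np.uint8)*255; m=cv2.morphologyEx(m,cv2.MORPH_CLOSE,np.ones((7,7)))
cs,_=cv2.findContours(m,0,2); p=max(cs,key=cv2.contourArea); mm=np.zeros_like(m); cv2.drawContours(mm,[p],-1,255,-1)
core=cv2.morphologyEx(mm,cv2.MORPH_OPEN,cv2.getStructuringElement(cv2.MORPH_ELLIPSE,(35,35)))
q=cv2.findNonZero(core); (cu,cv_),r=cv2.minEnclosingCircle(q); print('core',cu,cv_,r,'bbox',cv2.boundingRect(mm))
a=ray(c,cu,cv_,.02); p=cv2.findNonZero(mm)[:,0].astype(float); hd=p[p[:,1]>cv_+r+2].mean(0); b=ray(c,*hd,.018)
print(a,b,np.degrees(np.arctan2(b[1]-a[1],b[0]-a[0])),np.hypot(*(b-a)[:2]))
y=cv2.inRange(h,(22,120,60),(36,255,255)); y[:,:240]=0;y[:,320:]=0;y[90:]=0
p=cv2.findNonZero(y)[:,0].astype(float); w=np.array([ray(c,*k,.103)[:2] for k in p],np.float32); print('handle',cv2.minAreaRect(w))
E
python3 t.py w2.png
```

```text
1.75 [0.52642064 0.03297462 0.20970443] 0.10231810680373436
core 318.5 179.0 23.307823181152344 bbox (296, 152, 47, 63)
[0.52969257 0.03202668 0.02      ] [ 0.52244809 -0.00596464  0.018     ] -100.79599306479125 0.038675870970792385
handle ((0.5236088633537292, 0.16941452026367188), (0.028251715004444122, 0.054122161120176315), 6.972201347351074)
```

```bash
python3 t.py w3.png;python3 g.py 0.528 0.030 0.1 -10.8
```

```text
1.85 [0.52587828 0.03992136 0.2093617 ] 0.04496212031434928
core 320.5 185.0 23.307823181152344 bbox (298, 158, 46, 63)
[0.52993816 0.03179979 0.02      ] [ 0.52266826 -0.00642174  0.018     ] -100.76926831959321 0.03890677076550085
handle ((0.5236138701438904, 0.16988210380077362), (0.028497563675045967, 0.053550224751234055), 6.973414897918701)
clock 1.9 shift tool [-0.011   0.0046  0.1093] dist 0.11 dr [-0.1  0.   0.3]
tool y ang -10.5 z [-0.002  0.    -1.   ] tcp [0.5258 0.0416 0.2093] w 0.0855 F [-0.7  0.7  0.1] q [-0.66  0.28  0.56  1.96 -0.18  0.95 -0.19]
```

View pics/w3.png

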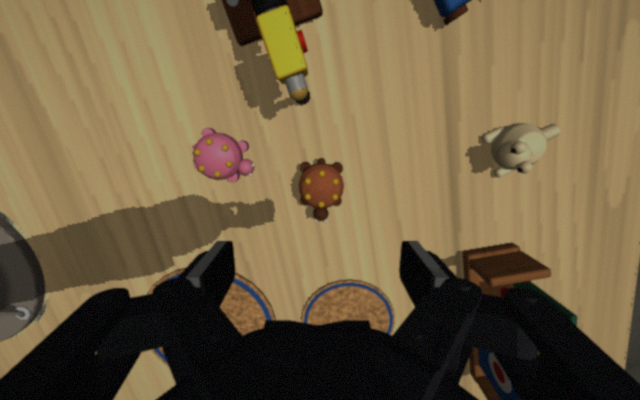

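Emit:
{"op": "drive_tool", "data": {
  "commands": [
    {"linear": [-0.01,0.005,0.04],"dr": [0,0,0.3],"jaw": 0},
    {"linear": [0,0,0.04],"dr": [0,0,0],"jaw": 0},
    {"linear": [0,0,0.04],"dr": [0,0,0],"jaw": 0},
    {"linear": [0,0,0],"dr": [0,0,0],"jaw": 0},
    {"linear": [0,0,0],"dr": [0,0,0],"jaw": 0}
  ]
}}

```text
clock: 2.52
tcp_pos: [0.5299, 0.042, 0.0878]
orientation: [-2.399, -2.022, -0.006]
contact_force: [-1.3, -0.4, -0.0]
grip_width: 0.0854
```

```bash
python3 g.py 0.529 0.031 0.003 -10.8; python3 -c "
from h import *
grab('wrist','w4.png');"; python3 g.py 0.529 0.031 0.003 -10.8
```

```text
clock 2.525 shift tool [-0.0115  0.001   0.0847] dist 0.085 dr [-0.1 -0.3  1. ]
tool y ang -9.8 z [ 0.     0.006 -1.   ] tcp [0.5299 0.042  0.0878] w 0.0854 F [-1.3 -0.4 -0. ] q [-0.56  0.47  0.47  2.04 -0.33  0.7  -0.05]
clock 2.575 shift tool [-0.0116  0.0012  0.0848] dist 0.086 dr [-0.1 -0.3  1. ]
tool y ang -9.8 z [ 0.     0.006 -1.   ] tcp [0.5298 0.0422 0.0878] w 0.0855 F [-0.3 -0.4 -0. ] q [-0.56  0.47  0.47  2.04 -0.33  0.7  -0.05]
```

View pics/w4.png

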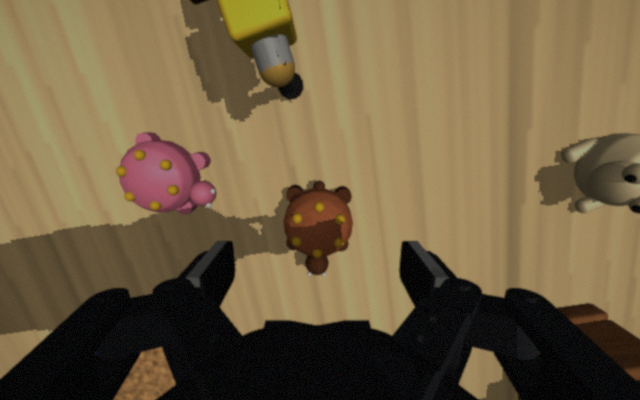

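```bash
python3 -c "
from h import *
c=viewer.calibration('wrist');a=ray(c,318.5,222,.02);b=ray(c,316.5,263,.018);t=ray(c,319,187,.012);print(a,b,t,np.degrees(np.arctan2(*(b-a)[1::-1])),np.degrees(np.arctan2(*(b-t)[1::-1])))
l=ray(c,284,222,.02);r=ray(c,353,222,.02);print(l,r,np.linalg.norm(l-r))"; python3 g.py 0.529 0.031 0.003 -10.8
```

```text
[0.53090748 0.03191596 0.02      ] [ 0.52291784 -0.00483189  0.018     ] [0.53589591 0.05852526 0.012     ] -102.26622976291665 -101.57632571812536
[0.50351452 0.03662116 0.02      ] [0.55828663 0.02721312 0.02      ] 0.055574228946988595
clock 2.575 shift tool [-0.0116  0.0012  0.0848] dist 0.086 dr [-0.1 -0.3  1. ]
tool y ang -9.8 z [ 0.     0.006 -1.   ] tcp [0.5298 0.0422 0.0878] w 0.0855 F [-0.3 -0.4 -0. ] q [-0.56  0.47  0.47  2.04 -0.33  0.7  -0.05]
```

Emit:
{"op": "drive_tool", "data": {
  "commands": [
    {"linear": [-0.011,0.003,0.015],"dr": [0,0,1.7],"jaw": 0},
    {"linear": [0,0,0.02],"dr": [0,0,0],"jaw": 0},
    {"linear": [0,0,0],"dr": [0,0,0],"jaw": 0}
  ]
}}

```text
clock: 2.95
tcp_pos: [0.5334, 0.0302, 0.0542]
orientation: [-2.433, -1.984, -0.015]
contact_force: [-0.3, -0.6, 0.0]
grip_width: 0.0853
```

```bash
python3 g.py 0.5305 0.0315 0.003 -11.5
```

```text
clock 2.95 shift tool [ 0.0002 -0.0034  0.0512] dist 0.051 dr [ 0.3 -0.5 -0.1]
tool y ang -11.6 z [ 0.006  0.007 -1.   ] tcp [0.5334 0.0302 0.0542] w 0.0853 F [-0.3 -0.6  0. ] q [-0.51  0.53  0.44  2.06 -0.38  0.63 -0.02]
```

Emit:
{"op": "drive_tool", "data": {
  "commands": [
    {"linear": [0,-0.003,0.02],"dr": [0.3,-0.5,0],"jaw": 0},
    {"linear": [0,0,0.018],"dr": [0,0,0],"jaw": 0},
    {"linear": [0,0,0.008],"dr": [0,0,0],"jaw": 0},
    {"linear": [0,0,0],"dr": [0,0,0],"jaw": 0}
  ]
}}

```text
clock: 3.45
tcp_pos: [0.5312, 0.0303, 0.0059]
orientation: [2.436, 1.983, -0.0]
contact_force: [0.1, -0.4, -0.3]
grip_width: 0.0855
```

```bash
python3 g.py 0.5305 0.0315 0.003 -11.5;python3 -c "
from h import *
grab('wrist','w5.png');"
```

```text
clock 3.45 shift tool [ 0.001  -0.0009  0.0029] dist 0.003 dr [ 0.   0.  -0.2]
tool y ang -11.7 z [ 0.    -0.001 -1.   ] tcp [0.5312 0.0303 0.0059] w 0.0855 F [ 0.1 -0.4 -0.3] q [-0.48  0.61  0.39  2.07 -0.43  0.54  0.02]
```

View pics/w5.png

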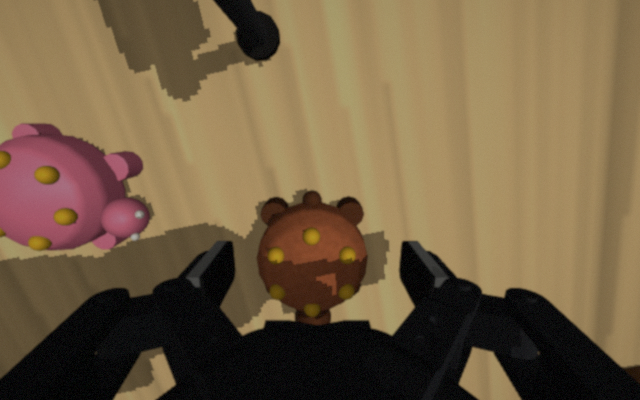

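The turtle now sits centred between the pads and is aligned with them, so I'll close on it.

Emit:
{"op": "drive_tool", "data": {
  "commands": [
    {"linear": [0,0,0.003],"dr": [0,0,0],"jaw": 0.2},
    {"linear": [0,0,0],"dr": [0,0,0],"jaw": 1},
    {"linear": [0,0,0],"dr": [0,0,0],"jaw": 1},
    {"linear": [0,0,0],"dr": [0,0,0],"jaw": 1},
    {"linear": [0,0,0],"dr": [0,0,0],"jaw": 1}
  ],
  "force": 25
}}

```text
clock: 4.12
tcp_pos: [0.5319, 0.0305, 0.0042]
orientation: [2.435, 1.983, 0.003]
contact_force: [-0.6, 0.4, -1.7]
grip_width: 0.0543
```

```bash
python3 g.py 0.5305 0.0315 0.06 -11.5;python3 -c "
from h import *
grab('wrist','w6.png');"
```

```text
clock 4.125 shift tool [ 0.0007 -0.0014 -0.0558] dist 0.056 dr [ 0.1 -0.  -0.2]
tool y ang -11.7 z [ 0.002  0.    -1.   ] tcp [0.5319 0.0305 0.0042] w 0.0543 F [-0.6  0.4 -1.7] q [-0.47  0.61  0.38  2.07 -0.44  0.53  0.02]
```

View pics/w6.png

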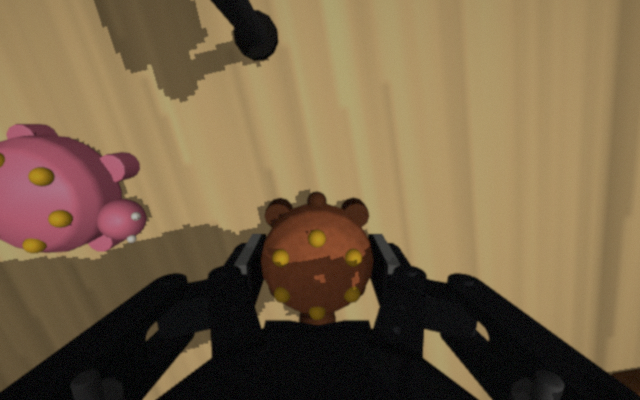

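Emit:
{"op": "drive_tool", "data": {
  "commands": [
    {"linear": [0,0,-0.02],"dr": [0,0,0],"jaw": 1},
    {"linear": [0,0,-0.03],"dr": [0,0,0],"jaw": 1},
    {"linear": [-0.02,0.005,-0.03],"dr": [0,0,0],"jaw": 1},
    {"linear": [-0.05,0.01,0],"dr": [0,0,0],"jaw": 1},
    {"linear": [-0.05,0.01,0],"dr": [0,0,0],"jaw": 1},
    {"linear": [-0.05,0.01,0],"dr": [0,0,0],"jaw": 1},
    {"linear": [-0.03,0.005,0],"dr": [0,0,0],"jaw": 1},
    {"linear": [0,0,0],"dr": [0,0,0],"jaw": 1}
  ]
}}

```text
clock: 5.18
tcp_pos: [0.5315, -0.1785, 0.0869]
orientation: [2.43, 1.986, 0.004]
contact_force: [-0.2, -0.2, -1.9]
grip_width: 0.0546
```

```bash
python3 g.py 0.5293 -0.1833 0.0095 -11.5;python3 -c "
from h import *
grab('wrist','w7.png');grab('top','top7.png')";python3 g.py 0.5293 -0.1833 0.0095 -11.5
```

```text
clock 5.175 shift tool [-0.0051 -0.0015  0.0774] dist 0.078 dr [0.2 0.  0. ]
tool y ang -11.5 z [ 0.004 -0.001 -1.   ] tcp [ 0.5315 -0.1785  0.0869] w 0.0546 F [-0.2 -0.2 -1.9] q [-0.16  0.51  0.48  1.98 -0.35  0.73  0.34]
clock 5.275 shift tool [-0.0087 -0.0012  0.077 ] dist 0.077 dr [ 0.2 -0.1  0.3]
tool y ang -11.2 z [ 0.003  0.001 -1.   ] tcp [ 0.532  -0.1751  0.0865] w 0.0546 F [ 0.1  0.  -1.5] q [-0.16  0.51  0.48  1.98 -0.35  0.73  0.33]
```

View pics/w7.png

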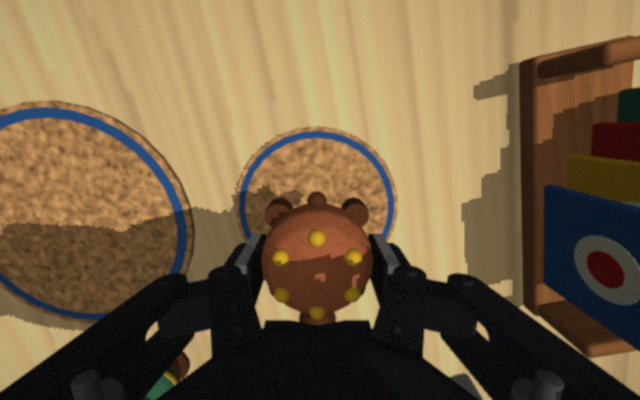

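View pics/top7.png

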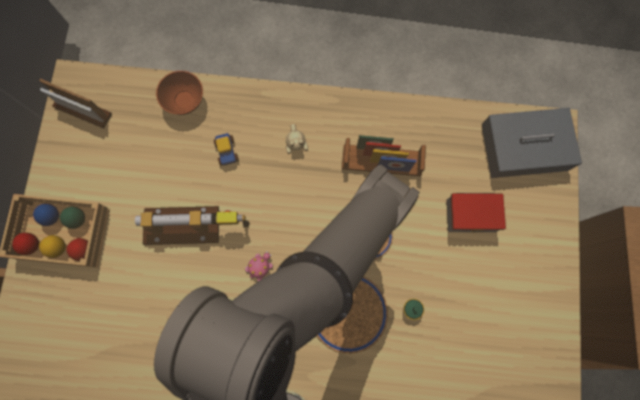

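The turtle is held over the small mat, and the mat is centred laterally in the wrist view (columns 236–397). I'll lower it.

Emit:
{"op": "drive_tool", "data": {
  "commands": [
    {"linear": [-0.008,-0.001,0.02],"dr": [0,0,0],"jaw": 1},
    {"linear": [0,0,0.02],"dr": [0,0,0],"jaw": 1},
    {"linear": [0,0,0.018],"dr": [0,0,0],"jaw": 1},
    {"linear": [0,0,0],"dr": [0,0,0],"jaw": 1},
    {"linear": [0,0,0],"dr": [0,0,0],"jaw": 1}
  ]
}}

```text
clock: 5.9
tcp_pos: [0.5317, -0.1748, 0.0266]
orientation: [-2.417, -2.005, -0.009]
contact_force: [0.3, 0.2, -2.4]
grip_width: 0.0545
```

```bash
python3 g.py 0.5293 -0.1833 0.0095 -11.5
```

```text
clock 5.9 shift tool [-0.0089 -0.0009  0.0171] dist 0.019 dr [ 0.2 -0.3  0.9]
tool y ang -10.6 z [ 0.004  0.005 -1.   ] tcp [ 0.5317 -0.1748  0.0266] w 0.0545 F [ 0.3  0.2 -2.4] q [-0.11  0.61  0.41  2.   -0.42  0.61  0.4 ]
```

Emit:
{"op": "drive_tool", "data": {
  "commands": [
    {"linear": [-0.011,-0.001,0.004],"dr": [0.2,-0.3,0],"jaw": 1},
    {"linear": [0,0,0.008],"dr": [0,0,0],"jaw": 1},
    {"linear": [0,0,0.003],"dr": [0,0,0],"jaw": 1},
    {"linear": [0,0,0],"dr": [0,0,0],"jaw": 1}
  ]
}}

```text
clock: 6.4
tcp_pos: [0.5294, -0.1866, 0.0118]
orientation: [2.417, 2.005, 0.001]
contact_force: [0.5, -0.9, -1.2]
grip_width: 0.0546
```

```bash
python3 g.py 0.5293 -0.1833 0.0095 -11.5
```

```text
clock 6.4 shift tool [ 0.0033 -0.0007  0.0023] dist 0.004 dr [0.1 0.  0.8]
tool y ang -10.7 z [ 0.001 -0.001 -1.   ] tcp [ 0.5294 -0.1866  0.0118] w 0.0546 F [ 0.5 -0.9 -1.2] q [-0.08  0.63  0.4   2.   -0.43  0.59  0.43]
```

Emit:
{"op": "drive_tool", "data": {
  "commands": [
    {"linear": [0,0,0.003],"dr": [0,0,0],"jaw": 1},
    {"linear": [0,0,0.001],"dr": [0,0,0],"jaw": 1},
    {"linear": [0,0,0],"dr": [0,0,0],"jaw": 1}
  ]
}}

```text
clock: 6.78
tcp_pos: [0.5294, -0.1865, 0.0079]
orientation: [2.417, 2.005, 0.001]
contact_force: [-1.0, 0.8, -0.1]
grip_width: 0.0547
```

```bash
python3 g.py 0.5293 -0.1833 0.0095 -11.5
```

```text
clock 6.775 shift tool [ 0.0031 -0.0007 -0.0016] dist 0.004 dr [0.1 0.  0.9]
tool y ang -10.6 z [ 0.001 -0.    -1.   ] tcp [ 0.5294 -0.1865  0.0079] w 0.0547 F [-1.   0.8 -0.1] q [-0.07  0.64  0.39  2.   -0.43  0.58  0.43]
```

Emit:
{"op": "drive_tool", "data": {
  "commands": [
    {"linear": [0,0,0],"dr": [0,0,0],"jaw": 0.5},
    {"linear": [0,0,0],"dr": [0,0,0],"jaw": 0},
    {"linear": [0,0,0],"dr": [0,0,0],"jaw": 0},
    {"linear": [0,0,0],"dr": [0,0,0],"jaw": 0},
    {"linear": [0,0,-0.02],"dr": [0,0,0],"jaw": 0},
    {"linear": [0,0,-0.05],"dr": [0,0,0],"jaw": 0},
    {"linear": [0,0,-0.06],"dr": [0,0,0],"jaw": 0},
    {"linear": [0,0,-0.05],"dr": [0,0,0],"jaw": 0}
  ]
}}

```text
clock: 7.78
tcp_pos: [0.5276, -0.1863, 0.1936]
orientation: [-2.417, -2.003, 0.004]
contact_force: [1.3, -0.6, -0.1]
grip_width: 0.085
```

```bash
python3 -c "
from h import *
grab('wrist','w8.png');grab('wrist','w8.png')";python3 g.py 0.522 0.165 0.19 7.5
```

```text
clock 7.875 shift tool [ 0.3449 -0.0744  0.0067] dist 0.353 dr [  0.4   0.1 -18.2]
tool y ang -10.7 z [ 0.006 -0.001 -1.   ] tcp [ 0.5308 -0.1877  0.1971] w 0.0858 F [ 0.9 -0.3  0.4] q [-0.23  0.36  0.58  1.9  -0.24  0.94  0.28]
```

View pics/w8.png

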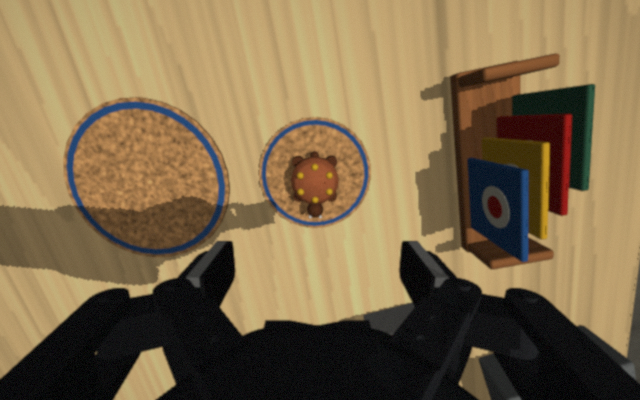

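The turtle stands upright on the small mat at (315,181), with the mat centre at (315,171). Next is the handle.

Emit:
{"op": "drive_tool", "data": {
  "commands": [
    {"linear": [0.056,-0.012,0],"dr": [0,0,-3],"jaw": 0},
    {"linear": [0.057,-0.009,0],"dr": [0,0,-3],"jaw": 0},
    {"linear": [0.057,-0.006,0],"dr": [0,0,-3],"jaw": 0},
    {"linear": [0.057,-0.003,0],"dr": [0,0,-3],"jaw": 0},
    {"linear": [0.057,0,0],"dr": [0,0,-3],"jaw": 0},
    {"linear": [0.05,0.003,0],"dr": [0,0,-3],"jaw": 0},
    {"linear": [0,0,0],"dr": [0,0,0],"jaw": 0},
    {"linear": [0,0,0],"dr": [0,0,0],"jaw": 0}
  ]
}}

```text
clock: 8.88
tcp_pos: [0.523, 0.1558, 0.2033]
orientation: [2.064, 2.353, 0.015]
contact_force: [0.1, -0.2, -0.3]
grip_width: 0.0853
```

```bash
python3 -c "
from h import *
viewer.grab_frame('wrist');viewer.grab_frame('wrist')
im,c=grab('wrist','w9.png')
h=cv2.cvtColor(im[:,:,::-1].copy(),cv2.COLOR_BGR2HSV);y=cv2.inRange(h,(22,120,40),(36,255,255));y[260:]=0
n,l,st,ce=cv2.connectedComponentsWithStats(y);i=1+st[1:,4].argmax();print(st[i],ce[i])
p=cv2.findNonZero((l==i).astype(np.uint8))[:,0].astype(float); w=np.array([ray(c,*k,.103)[:2] for k in p],np.float32); r=cv2.minAreaRect(w);print(r)
";python3 g.py 0.522 0.17 0.19 7.5
```

```text
[ 300  149   32   58 1661] [315.73690548 177.59783263]
((0.5227839946746826, 0.1741812527179718), (0.02722473256289959, 0.05160532519221306), 8.119165420532227)
clock 9.025 shift tool [0.0149 0.0005 0.0132] dist 0.02 dr [ 0.9  0.1 -0.1]
tool y ang 7.4 z [ 0.015 -0.    -1.   ] tcp [0.5233 0.1552 0.2032] w 0.0855 F [ 0.1 -0.2 -0.4] q [-0.74  0.3   0.4   1.93 -0.14  0.93 -0.14]
```

View pics/w9.png

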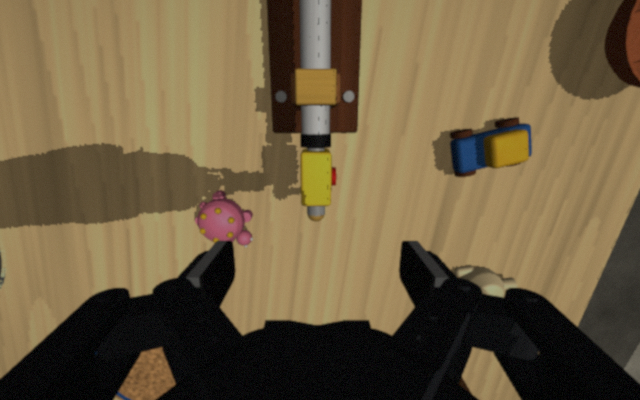

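The wrist view shows the handle block centred at (316,178) with the red button on its right side at (333,176). I'll align with it and descend.

Emit:
{"op": "drive_tool", "data": {
  "commands": [
    {"linear": [0.019,0.001,0.03],"dr": [0.9,0,0],"jaw": 0},
    {"linear": [0,0,0.04],"dr": [0,0,0],"jaw": 0},
    {"linear": [0,0,0],"dr": [0,0,0],"jaw": 0},
    {"linear": [0,0,0],"dr": [0,0,0],"jaw": 0}
  ]
}}

```text
clock: 9.52
tcp_pos: [0.5248, 0.1696, 0.1343]
orientation: [2.082, 2.348, 0.001]
contact_force: [-0.0, 0.4, -0.4]
grip_width: 0.0854
```

```bash
python3 g.py 0.522 0.174 0.063 7.7
```

```text
clock 9.525 shift tool [ 0.0048 -0.0025  0.0713] dist 0.072 dr [ 0.2  0.1 -0.8]
tool y ang 6.9 z [ 0.003 -0.002 -1.   ] tcp [0.5248 0.1696 0.1343] w 0.0854 F [-0.   0.4 -0.4] q [-0.72  0.41  0.37  1.96 -0.2   0.8  -0.12]
```

Emit:
{"op": "drive_tool", "data": {
  "commands": [
    {"linear": [0.005,-0.0025,0.02],"dr": [0,0,-0.8],"jaw": 0},
    {"linear": [0,0,0.03],"dr": [0,0,0],"jaw": 0},
    {"linear": [0,0,0.02],"dr": [0,0,0],"jaw": 0},
    {"linear": [0,0,0],"dr": [0,0,0],"jaw": 0},
    {"linear": [0,0,0],"dr": [0,0,0],"jaw": 0}
  ]
}}

```text
clock: 10.15
tcp_pos: [0.5287, 0.1741, 0.0718]
orientation: [2.067, 2.354, 0.022]
contact_force: [-0.1, 0.1, -0.0]
grip_width: 0.0856
```

```bash
python3 g.py 0.522 0.174 0.063 7.7;python3 -c "
from h import *
grab('wrist','w10.png');"; python3 g.py 0.522 0.174 0.063 7.7
```

```text
clock 10.15 shift tool [ 0.0007 -0.0068  0.0087] dist 0.011 dr [ 0.9 -0.1 -0.3]
tool y ang 7.4 z [ 0.016  0.004 -1.   ] tcp [0.5287 0.1741 0.0718] w 0.0856 F [-0.1  0.1 -0. ] q [-0.69  0.5   0.33  2.   -0.25  0.66 -0.07]
clock 10.2 shift tool [ 0.0007 -0.0068  0.0087] dist 0.011 dr [ 0.9 -0.1 -0.3]
tool y ang 7.4 z [ 0.016  0.005 -1.   ] tcp [0.5287 0.1742 0.0718] w 0.0855 F [0.6 0.2 0.2] q [-0.69  0.5   0.33  2.   -0.25  0.66 -0.07]
```

View pics/w10.png

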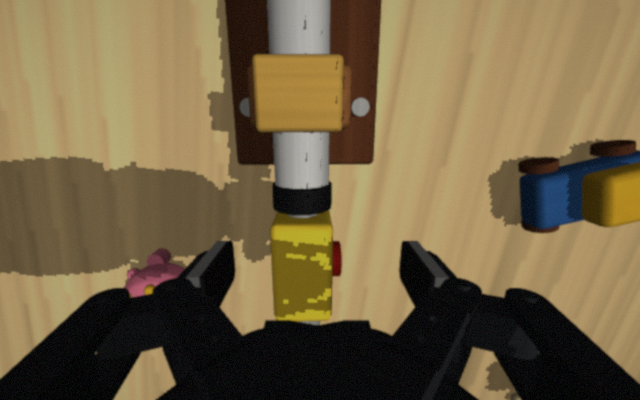

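Emit:
{"op": "drive_tool", "data": {
  "commands": [
    {"linear": [0.001,-0.007,0.005],"dr": [0.9,0,0],"jaw": 0},
    {"linear": [0,0,0.002],"dr": [0,0,0],"jaw": 0},
    {"linear": [0,0,0],"dr": [0,0,0],"jaw": 0}
  ]
}}

```text
clock: 10.58
tcp_pos: [0.5221, 0.1748, 0.0661]
orientation: [-2.072, -2.36, -0.006]
contact_force: [-0.2, 0.5, -0.1]
grip_width: 0.0855
```

```bash
python3 g.py 0.522 0.174 0.063 7.7
```

```text
clock 10.575 shift tool [-0.0008 -0.0002  0.0031] dist 0.003 dr [ 0.1 -0.2 -0.3]
tool y ang 7.4 z [ 0.002  0.004 -1.   ] tcp [0.5221 0.1748 0.0661] w 0.0855 F [-0.2  0.5 -0.1] q [-0.68  0.51  0.32  2.   -0.26  0.66 -0.07]
```

Emit:
{"op": "drive_tool", "data": {
  "commands": [
    {"linear": [0,0,0.003],"dr": [0,0,0],"jaw": 0.4},
    {"linear": [0,0,0],"dr": [0,0,0],"jaw": 1},
    {"linear": [0,0,0],"dr": [0,0,0],"jaw": 1},
    {"linear": [0,0,0],"dr": [0,0,0],"jaw": 1},
    {"linear": [0,0,0],"dr": [0,0,0],"jaw": 1},
    {"linear": [0,0,0],"dr": [0,0,0],"jaw": 1}
  ],
  "force": 50
}}

```text
clock: 11.32
tcp_pos: [0.5213, 0.1747, 0.0632]
orientation: [-2.07, -2.36, -0.004]
contact_force: [0.1, -0.5, -0.0]
grip_width: 0.0276
```

```bash
python3 g.py 0.522 0.174 0.063 7.7;python3 -c "
from h import *
grab('wrist','w11.png');"
```

```text
clock 11.325 shift tool [-0.0008  0.0006  0.0002] dist 0.001 dr [ 0.  -0.2 -0.2]
tool y ang 7.5 z [-0.     0.004 -1.   ] tcp [0.5213 0.1747 0.0632] w 0.0276 F [ 0.1 -0.5 -0. ] q [-0.68  0.51  0.32  2.01 -0.26  0.66 -0.07]
```

View pics/w11.png

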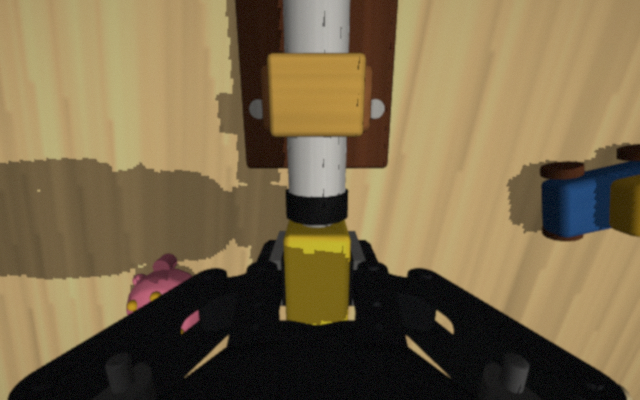

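The gripper has closed to 27.6 mm on the 28 mm block, so the button is in. I'll pull along tool -x.

Emit:
{"op": "drive_tool", "data": {
  "commands": [
    {"linear": [-0.01,0,0],"dr": [0,0,0],"jaw": 1},
    {"linear": [-0.015,0,0],"dr": [0,0,0],"jaw": 1},
    {"linear": [-0.015,0,0],"dr": [0,0,0],"jaw": 1},
    {"linear": [-0.015,0,0],"dr": [0,0,0],"jaw": 1}
  ]
}}

```text
clock: 11.88
tcp_pos: [0.5275, 0.128, 0.0632]
orientation: [-2.059, -2.36, -0.014]
contact_force: [-1.6, 7.1, 3.0]
grip_width: 0.0275
```

```bash
python3 g.py 0.5400 0.0360 0.0632 7.7
```

```text
clock 11.875 shift tool [-0.0928 -0.0001 -0.0012] dist 0.093 dr [ 0.  -0.8  0.1]
tool y ang 7.8 z [-0.002  0.013 -1.   ] tcp [0.5275 0.128  0.0632] w 0.0275 F [-1.6  7.1  3. ] q [-0.59  0.5   0.31  2.02 -0.27  0.65  0.03]
```

The rod has moved about 47 mm with a steady reaction of about 7 N. I'll keep pulling past the first stop.

Emit:
{"op": "drive_tool", "data": {
  "commands": [
    {"linear": [-0.015,0,0],"dr": [0,-0.5,0],"jaw": 1},
    {"linear": [-0.015,0,0],"dr": [0,0,0],"jaw": 1},
    {"linear": [-0.015,0,0],"dr": [0,0,0],"jaw": 1},
    {"linear": [-0.015,0,0],"dr": [0,0,0],"jaw": 1},
    {"linear": [-0.015,0,0],"dr": [0,0,0],"jaw": 1}
  ]
}}

```text
clock: 12.5
tcp_pos: [0.5362, 0.0627, 0.0632]
orientation: [-2.053, -2.358, -0.018]
contact_force: [-3.1, 7.1, 5.1]
grip_width: 0.0275
```

```bash
python3 g.py 0.5400 0.0360 0.0632 7.7
```

```text
clock 12.5 shift tool [-0.027   0.0001 -0.0005] dist 0.027 dr [-0.1 -1.1  0.2]
tool y ang 7.9 z [-0.004  0.018 -1.   ] tcp [0.5362 0.0627 0.0632] w 0.0275 F [-3.1  7.1  5.1] q [-0.46  0.5   0.3   2.03 -0.27  0.65  0.16]
```

Emit:
{"op": "drive_tool", "data": {
  "commands": [
    {"linear": [-0.012,0,0],"dr": [0,-0.5,0],"jaw": 1},
    {"linear": [-0.012,0,0],"dr": [0,0,0],"jaw": 1},
    {"linear": [-0.01,0,0],"dr": [0,0,0],"jaw": 1},
    {"linear": [-0.01,0,0],"dr": [0,0,0],"jaw": 1}
  ]
}}

```text
clock: 13.0
tcp_pos: [0.5397, 0.0358, 0.0631]
orientation: [-2.037, -2.355, -0.028]
contact_force: [-8.6, 35.1, 8.1]
grip_width: 0.0277
```

```bash
python3 g.py 0.5400 0.0360 0.0632 7.7
```

```text
clock 13.0 shift tool [ 0.0001  0.0004 -0.0001] dist 0.0 dr [-0.3 -1.9  0.6]
tool y ang 8.3 z [-0.009  0.032 -0.999] tcp [0.5397 0.0358 0.0631] w 0.0277 F [-8.6 35.1  8.1] q [-0.39  0.5   0.29  2.02 -0.28  0.66  0.24]
```

The rod is at the hard stop: about 140 mm of travel, with the force jumping to 35 N. I'll ease to a moderate pull and hold.

Emit:
{"op": "drive_tool", "data": {
  "commands": [
    {"linear": [-0.006,0,0],"dr": [0,-0.3,0],"jaw": 1},
    {"linear": [-0.006,0,0],"dr": [0,0,0],"jaw": 1},
    {"linear": [-0.006,0,0],"dr": [0,0,0],"jaw": 1},
    {"linear": [-0.006,0,0],"dr": [0,0,0],"jaw": 1}
  ],
  "force": 60
}}

```text
clock: 13.5
tcp_pos: [0.5395, 0.0365, 0.0631]
orientation: [-2.011, -2.35, -0.047]
contact_force: [-5.3, 11.1, 3.7]
grip_width: 0.0273
```

```bash
python3 -c "
from h import *
for n in('wrist','top','scene'): grab(n,n+'12.png')
for i in range(6): viewer.grab_frame('top')
";python3 g.py 0.5400 0.0360 0.0632 7.7
```

```text
clock 13.95 shift tool [-0.0005  0.0005 -0.0001] dist 0.001 dr [-0.5 -3.2  1.2]
tool y ang 9.0 z [-0.017  0.054 -0.998] tcp [0.5394 0.0364 0.0631] w 0.0274 F [-5.3 15.5  5.4] q [-0.36  0.5   0.27  2.01 -0.3   0.67  0.27]
```

View pics/scene12.png

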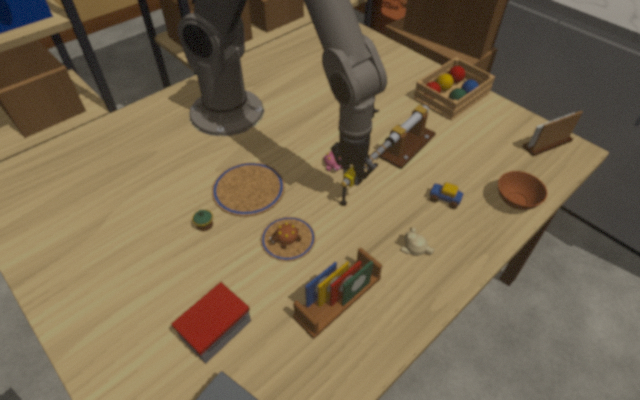

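View pics/wrist12.png

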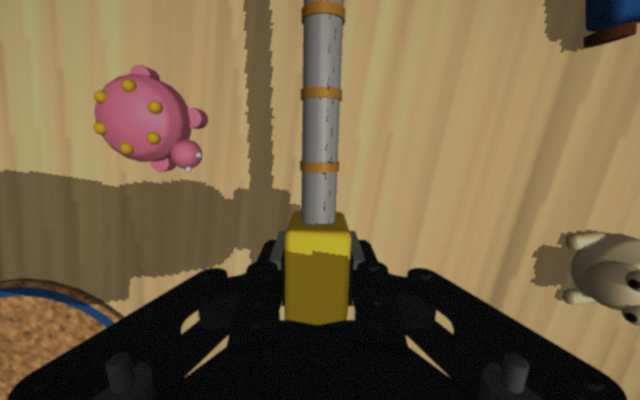

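View pics/top12.png

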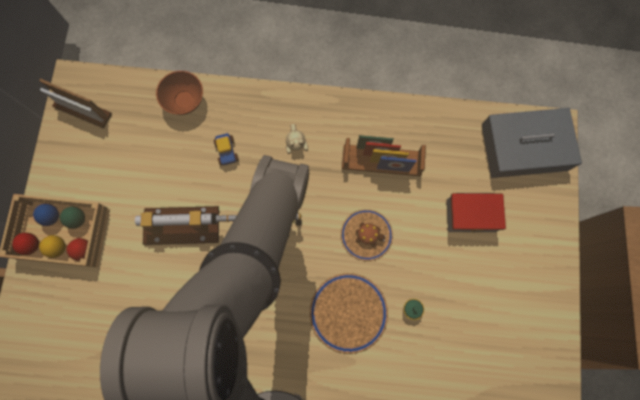

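Run:
```python
from h import *
c=viewer.calibration('top')
a=cv2.imread('pics/top0.png')[205:240,230:265];b=cv2.imread('pics/top12.png')[205:240,280:315]
cv2.imwrite('pics/zz.png',cv2.resize(np.hstack([a,b]),None,fx=11,fy=11,interpolation=cv2.INTER_CUBIC))
S0=cv2.imread('pics/scene0.png')[135:215,335:400];S1=cv2.imread('pics/scene12.png')[135:215,335:400]
cv2.imwrite('pics/zs.png',cv2.resize(np.hstack([S0,S1]),None,fx=6,fy=6,interpolation=cv2.INTER_CUBIC))
```

```text
(no output)
```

View pics/zz.png

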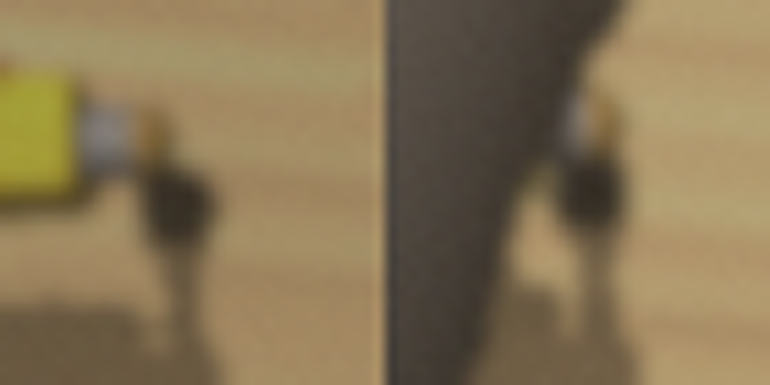

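View pics/zs.png

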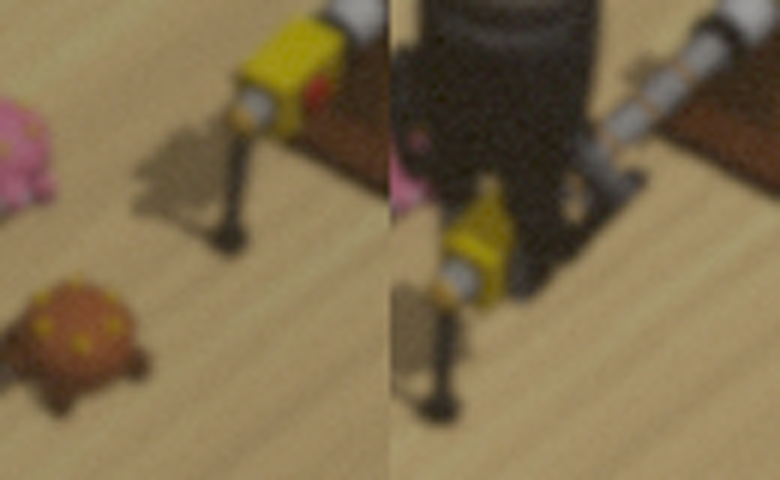

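Run:
```python
from h import *
t=viewer.calibration('top');s=viewer.calibration('scene')
for c,a,b,z in((t,(246.4,223.6),(298.6,222.7),.006),(t,(244.1,217.1),(300,215.5),.085),(s,(373.7,174.7),(343.3,203),.006)):
    A,B=ray(c,*a,z),ray(c,*b,z);print(A,B,np.linalg.norm(A-B))
# bystander drift: diff images
a=cv2.imread('pics/top0.png').astype(int);b=cv2.imread('pics/top12.png').astype(int)
for n,(x0,x1,y0,y1) in dict(frog=(280,312,120,158),stand=(338,430,130,182),tin=(440,515,185,240),top=(398,430,293,325),truck=(208,242,128,170)).items():
    r=cv2.phaseCorrelate(cv2.cvtColor(a[y0:y1,x0:x1].astype(np.uint8),6).astype(np.float32),cv2.cvtColor(b[y0:y1,x0:x1].astype(np.uint8),6).astype(np.float32));print(n,np.round(r[0],2))
```

```text
[0.5236908  0.13797597 0.006     ] [ 5.40310638e-01 -1.67479246e-04  6.00000000e-03] 0.13913960996028674
[0.52648799 0.1327355  0.085     ] [ 0.54484872 -0.00617327  0.085     ] 0.14011696228083645
[0.53015841 0.1386486  0.006     ] [ 0.54675816 -0.00077936  0.006     ] 0.14041263983860075
frog [-0.04  0.06]
stand [ 0.   -0.03]
tin [ 0.58 -0.04]
top [-0.13 -0.05]
truck [-0.02  0.49]
```

Three independent measurements put the rod's travel at 139–140 mm. The bystanders haven't moved and the turtle is on the mat, so I'll hand in.

```bash
python3 -c "
from h import *
print(job.hand_in())
s=monitor.get_obs();print(s['clock'],s['tcp_pos'],s['contact_force'],s['grip_width'])"
```

```text
the job is handed in; nothing more can be done
None
the job is handed in; nothing more can be done
```

I stood the brown turtle upright on the smaller cork mat and released it. Then I squeezed the button, drew the rod past the first stop to its second stop, and handed in at about 14 s still gripping the handle. No verdict was reported.

- **Rod:** The pull force jumped from about 7 N to 35 N at the hard stop. Camera measurements of the leg's foot and the rod's tip put the travel at 139, 140 and 140 mm.
- **Grip at hand-in:** The fingers were closed to 27.4 mm on the 28 mm block with the grip set to 60 N, and I was pulling at about 15 N against the stop. The tool was tilted about 3°, and the handle may have shifted 1–3 mm in the pads.
- **Turtle:** It stands roughly 10 mm from the mat's centre, judged by eye from the pictures. It was well clear of the rod throughout.
- **Other goods:** Comparing top views from before and after showed shifts of at most 0.6 pixel (about 1.5 mm), within measurement noise.
- **Checks that disagreed:** The first wrist picture was taken while the arm was still settling. It placed things up to 15 mm off, so I measured again once the arm was still.

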